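# Set the bench pin in its holder, sloping side up

### The job

Pull the wooden bench pin out of its leaning rack and lay it gently, without dropping it, in the steel-ended holder, sloping side up and flat side down, thick end inside the steel housing and notched end at the front lip, so that it lies flat on the plank between the housing and the lip. Let go of it, and leave the dish, wax tube and hammer where they are.

Things in the scene. Friction and masses are not known exactly. Their poses are not given: they have to be found in the camera images.
- pin: Jeweller's bench pin: pale wooden wedge board, 150 mm long (x), 56 wide (y), 0.11 kg. Origin: centre of the flat face (z = 0); +z is out of the sloping face. Thick end x = +75; 22 mm thick down to x = +5, then sloping to 8 mm at the notched end x = -75. V notch, 28 mm wide, 45 long, in that end. Sides flat and parallel. Starts loose in the rack, thick end down, 55 mm deep; draws out along its -x.
- notch (a point): Point on the pin at its notched end, on the flat face (pin x = -75 mm, y = z = 0; axes as the pin's). At the start this end is up, leaning to the robot's side.
- rack: Fixed dark wooden rack, one slot leaning 35 degrees from upright, mouth facing up and to the rack's -x. Foot 130 x 110 mm, origin centre of its underside, z up. Slot housing 77 mm wide (y), 100 high; slot 61 wide, 25 thick, 55 deep. The pin stands in it with its origin at (-35, 0, 83) mm, its frame turned +55 degrees about the rack's y: sloping face up and to +x.
- holder: Fixed holder, origin centre of its underside, z up. Plank 168 mm long (x), 42 wide (narrower than the pin, so fingers pass beside), top at z = 30. At +x a steel housing open above and to -x: side walls 61 mm apart, x = 24 to 84, end wall inner face x = 78, tops at z = 44, floor level with the plank. At -x (robot's side) a steel lip, inner face x = -78, top z = 36.
- seat (a point): Point on the holder's plank top (0, 0, 30 mm in the holder's frame; same axes), centre of the pocket. The pin lies right when its origin is here and its axes are along these: thick end to +x in the housing, notched end at the lip, sloping face up.
- dish: White ceramic bowl, 90 mm across, 30 mm high; bystander, origin at the centre of its underside.
- wax_tube: Upright green wax tube, 60 mm across, 70 mm high; bystander, origin at the centre of its underside.
- hammer: Small hammer lying down, 200 mm long; bystander, origin on its underside.
There are look-alikes about, which are no part of the job. What is shaped like the pin but orange or pink is not meant. Leave any purple look-alike of the holder alone.

How it is judged:
By the outcome, as a careful person would: the job done as asked, in the order asked, and still so for the second after the job is handed in, with the robot touching nothing.
It also fails if it takes over 40 s, if anything falls off the work surface, if the arm or the gripper's body presses on something with over 40 N, if the wrist force passes 120 N, or if a joint passes its speed limit or range.

### The arm

A 7-joint arm with a two-finger parallel gripper is mounted at the origin on the work surface. World frame = base frame: x ahead of the robot, y to its left, z up, the work surface at z = 0. Lengths are in mm, angles in rad, forces in N, time in s.
With the tool pointing down it reaches from about 350 to 900 mm from the base axis. Payload 8.1 kg.
Tool frame: the origin (TCP) lies on the mounting face of the last link; the fingertips stand 173 mm ahead of it and the grasp point (between the pads) lies env.pinch_z ahead of it (env.pinch_z is the distance from the TCP to the grasp point, in mm); z points along the fingers, y is the line along which they close (so a half turn about z gives the same grasp; the last joint's range is limited). The gripper opens to 85 mm and grips with 20 to 120 N. Pads are 22 mm wide; open, the fingers measure 114 mm over their backs; the gripper's body (76 mm by 85 mm) begins 54 mm behind the grasp point. The pads swing forward as they close: fully open they stand 13 mm farther back than shut.
Start: joints at [1.054, 0.434, 0.025, 1.573, -0.012, 1.134, -0.075], TCP at [251.285, -572.267, 404.723] pointing down, gripper open.
Joint ranges: [-2.62, 2.62], [-0.44, 2.09], [-1.27, 1.32], [0.08, 2.57], [-1.32, 4.46], [0.12, 2], [-2.74, 2.74]. Speed limits (rad/s): [2.22, 2.22, 3.01, 3.01, 3.14, 3.14, 3.14].

### API

Orientations are given as a rotation vector (axis times angle).
In Python, from plant import env gives the robot as it stands.
- The arm moves only by the tool servo_tool, never from a script. Its argument "targets" is a list of rows, each an object with "slide": the shift along the tool's x, y, z each as a share of 30 cm, from -1 to 1, a list of three; "rot": the turn, a rotation vector about the tool's x, y, z each as a share of 0.5 rad, from -1 to 1, a list of three; "fingers": the closure, from 0 (fully open) to 1 (shut). A call has 1 to 5 rows; each row shifts and turns the commanded pose from where the row before left it, along the tool's axes as they then stand; what a row does not reach is not made up. A row lasts 1/12 s, in which the tool goes at most 41.7 mm and 7.16 degrees, less where a joint would pass 70% of its speed; a pose out of reach is approached as far as the arm can. A call with a number of a shift or a turn outside -1 to 1 is refused whole. A call with a gripper value outside its range is refused whole. The fingers move at their own pace and stop on an object; "grip_force" is the grip in N (left out, the last holds). Time passes only in rows, so rows that do not move let the fingers close. It gives the time, the measured TCP pose, the force, the opening and the grip force at its end, in the units of the state.
- env.get_state(): the state, without advancing time (a new reading comes with each control period).
- env.camera(name): name is "side" or "top" or "wrist"; returns a dict with "img" (384x512x3 uint8, red, green, blue), "z_map" (384x512 float32, mm along the optical axis (not along the pixel's ray), 0 where there is no reading), "K" (3x3 intrinsics, pixels), "k1" (the pictures are not rectified: a ray, as slopes to the right and down, at radius r is drawn at 1 + k1 r^2 times it, then the intrinsics apply), "rvec" (rotation vector, rad) and "tvec" (3), from world to camera coordinates, as OpenCV has them. Camera axes: x right, y down, z forward; pixel columns grow to the right and rows downward; lengths in mm; the calibration is good to about 2 mm. A picture is of the moment at which its call begins.
- env.close_job(): hands the job in; it is judged then, once.
Trained networks look in a picture, given as the dict that the camera call returned (one of the last four; its "shot" number tells which), for a name from the list of things; names that differ only in an ending like _2 or _b are one class to them, and where a whole thing is asked for, a point or a joint stands for the part that bears it (a point fixed in the world has none). Each returns a list of dicts, best first, with "score" (0 to 1); they miss things now and then, are a little off and sometimes report something else, mostly with a low value. They report only what shows in the picture. A call takes as long as a camera call. They do not tell look-alikes from the thing itself.
- env.trace(picture, label): "mask" (384x512 bool, what is visible of it) and "uv" ([column, row] in pixels, amid what is visible of it).
The state is a dict: "clock": time; "qpos": joint angles; "dq": joint speeds; "joint_efforts": joint torques, N m; "tool_pos": TCP position; "tcp_rot": TCP orientation; "ft_force": force on the tool from outside, world axes, zero at the start; "torque": the same for the moment, N m; "opening": opening from 0.0 (shut) to 1.0 (fully open); "gripper_force": force on a finger pad.
Only numpy, scipy, OpenCV 4.12 (cv2) and the standard library are available. Lean on these libraries where they do the work, as an engineer would, in place of code of your own. Each camera call takes 0.05 s, during which the arm holds its last target. There are 200 camera calls.

## Working session

There is one attempt and no reset: what is moved stays moved. The work goes in short steps, Python scripts to look and compute and a tool call to move; the robot and the scene stay as the last step left them, time stands still between calls to the robot, and variables do not carry over. Pictures are saved under pics/ and viewed, at most 10 in all, crops included, and the job is handed in when it is done.

Besides the shell and the picture viewer there is one more tool, called after "Call:" in YAML: its name, and indented under it one key for each argument. servo_tool: Moves the arm, as the interface text tells. Shift numbers are shares of 30 cm and turn numbers shares of 0.5 rad, none past 1 either way. Its arguments: {"type":"object","properties":{"targets":{"type":"array","items":{"type":"object","properties":{"slide":{"type":"array","items":{"type":"number","minimum":-1,"maximum":1}},"rot":{"type":"array","items":{"type":"number","minimum":-1,"maximum":1}},"fingers":{"type":"number"}}}},"grip_force":{"type":"number"}},"required":["targets"]}

```bash
mkdir -p pics
cat > h.py <<'E'
import numpy as np, cv2
from scipy.spatial.transform import Rotation as R
from plant import env
def pts(c, mask=None):
    """world points (N,3) + pixels for valid depth"""
    z=c["z_map"]; m=(z>0) if mask is None else (z>0)&mask
    v,u=np.nonzero(m); K=np.array(c["K"])
    d=np.stack([(u-K[0,2])/K[0,0],(v-K[1,2])/K[1,1]],1); s=d.copy()
    for _ in range(8): s=d/(1+c["k1"]*(s**2).sum(1))[:,None]
    P=np.c_[s,np.ones(len(s))]*z[v,u][:,None]
    Rm=R.from_rotvec(np.ravel(c["rvec"])).as_matrix()
    return (P-np.ravel(c["tvec"]))@Rm, np.stack([u,v],1)
def save(c,n): cv2.imwrite(f"pics/{n}.png",c["img"][:,:,::-1])
E
python3 - <<'E'
from h import *
print(env.pinch_z, env.get_state())
ims=[]
for n in("top","side"):
    c=env.camera(n); ims.append(c["img"])
    np.savez(f"{n}.npz",**{k:np.array(v) for k,v in c.items()})
    for l in("pin","rack","holder","dish","wax_tube","hammer"):
        for d in env.trace(c,l):
            P,_=pts(c,d["mask"]); print(n,l,round(d["score"],2),np.round(d["uv"]),d["mask"].sum(),np.round(np.median(P,0)) if len(P) else None,np.round(P.min(0)),np.round(P.max(0)))
    cv2.imwrite(f"pics/{n}0.png",cv2.resize(c["img"][:,:,::-1],(768,576)))
E
```

```text
154.70000000000002 {'clock': 0.0, 'qpos': array([ 1.05440431,  0.43519576,  0.02501195,  1.57409468, -0.01162072,
        1.13398487, -0.07512599]), 'dq': array([-0.00057705, -0.00026613,  0.00028388,  0.0007231 ,  0.00319435,
       -0.00015426, -0.00025005]), 'joint_efforts': array([-1.39392643e-03, -6.70482159e+01,  1.02458317e+00, -3.16214275e+01,
        1.55105215e-02,  1.24719104e-02, -3.95397251e-05]), 'tool_pos': array([ 251.16508232, -572.05860249,  403.9440509 ]), 'tcp_rot': array([-3.07319888e+00, -6.44838684e-01,  7.04375433e-04]), 'ft_force': array([ 0.05575064, -0.27864627, -0.32771411]), 'torque': array([ 0.08811499,  0.02032945, -0.03288801]), 'gripper_force': 0.0, 'opening': 0.9962076167319283}
top pin 0.74 [218. 211.] 518 [540. 158. 113.] [496. 123.   5.] [582. 215. 153.]
top pin 0.72 [158. 202.] 916 [577. 337.  20.] [509. 304.  -5.] [661. 378.  31.]
top pin 0.59 [232. 274.] 1046 [372. 119.  19.] [302.  58.  -6.] [453. 185.  31.]
top rack 0.93 [228. 197.] 980 [585. 126.  12.] [500.  81.  -1.] [648. 191.  90.]
top holder 0.62 [331. 178.] 1490 [ 643. -169.   28.] [ 5
[... 442 characters left out ...]
5.] [661. 393. 146.]
side pin 0.79 [161. 226.] 1264 [367. 107.  18.] [301.  54.  -5.] [452. 183.  26.]
side pin 0.6 [214. 164.] 645 [538. 148. 109.] [495. 123.  -4.] [582. 306. 149.]
side rack 0.66 [230. 188.] 1712 [570. 122.  10.] [497.  73.  -3.] [655. 248.  88.]
side holder 0.71 [315. 271.] 2474 [ 640. -180.   28.] [ 525. -232.   -4.] [700. -94.  47.]
side holder 0.7 [271. 152.] 768 [733. 192.  22.] [667. 168.  -4.] [869. 260.  29.]
side dish 0.64 [319. 187.] 721 [770.  29.  16.] [716. -24.   1.] [817.  82.  32.]
side wax_tube 0.87 [367. 253.] 857 [ 740. -210.   62.] [ 722. -233.   -3.] [ 779. -174.   74.]
side hammer 0.83 [272. 150.] 778 [731. 192.  22.] [667. 168.  -3.] [869. 287.  29.]
```

View pics/top0.png

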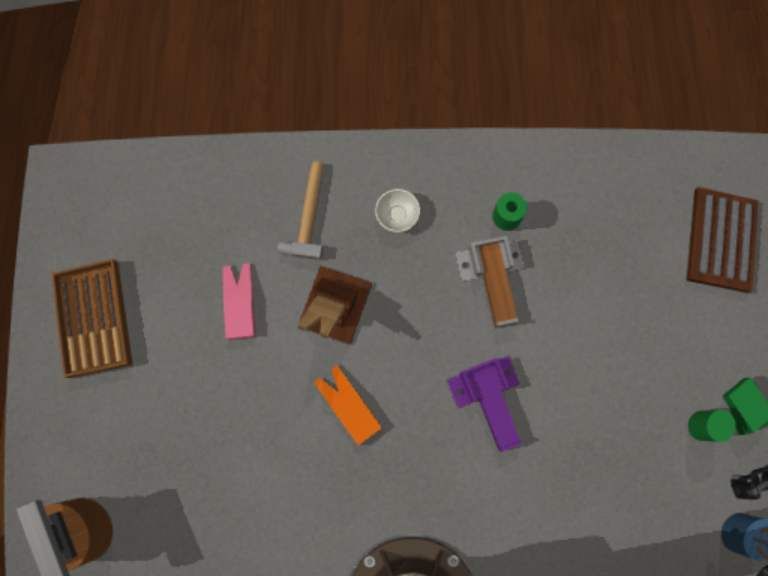

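View pics/side0.png

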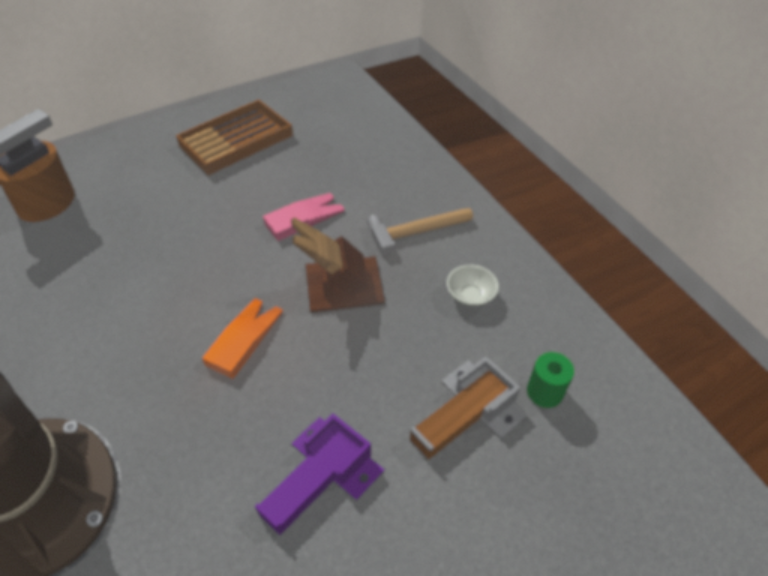

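Candidates for the pin, in top-view pixels (512 wide): pale wood at (218,211) standing in the rack, pink at (158,202), orange at (232,274). The pale wooden one is meant. Holders are steel and wood at (331,178) and purple at (330,256), and the steel-ended one is meant. Next I'll fit the poses and confirm them in one enlarged crop.

```bash
cat >> h.py <<'E'
from scipy.optimize import least_squares
def proj(c,P):
    Rm=R.from_rotvec(np.ravel(c["rvec"])).as_matrix(); q=P@Rm.T+np.ravel(c["tvec"]); s=q[:,:2]/q[:,2:]
    s=s*(1+c["k1"]*(s**2).sum(1))[:,None]; K=np.array(c["K"]); return s*[K[0,0],K[1,1]]+[K[0,2],K[1,2]]
def box(P,lo,hi):
    lo=np.array(lo,float);hi=np.array(hi,float); q=np.abs(P-(lo+hi)/2)-(hi-lo)/2
    return np.linalg.norm(np.maximum(q,0),axis=1)+np.minimum(q.max(1),0)
PROF=np.array([[-75,0],[75,0],[75,22],[5,22],[-75,8]],float)
def pinsdf(P):
    x,y,z=P.T; n=np.array([-14,80.])/np.hypot(14,80)
    return np.max([-z,z-22,x-75,-75-x,np.abs(y)-28,(x-5)*n[0]+(z-22)*n[1]],0)
def planar(p): return R.from_euler("z",p[2]),np.array([p[0],p[1],0])
RP=(R.from_euler("y",55,degrees=True),np.array([-35,0,83.]))
def rack_pin(P,p):
    r,t=planar(p); return RP[0].inv().apply(r.inv().apply(P-t)-RP[1])
HB=[([-84,-21,0],[84,21,30]),([-84,-21,0],[-78,21,36]),([24,30.5,0],[84,36,44]),([24,-36,0],[84,-30.5,44]),([78,-36,0],[84,36,44])]
def holdsdf(P,p):
    r,t=planar(p); q=r.inv().apply(P-t); return np.min([box(q,*b) for b in HB],0)
PINC=np.array([[x,y,z] for x,z in PROF for y in(-28,28)]+[[-75,14,0],[-30,0,0],[-75,-14,0]])
E
cat > fit.py <<'E'
from h import *
C={n:dict(np.load(f"{n}.npz")) for n in("top","side")}
A=[];H=[]
for n,c in C.items():
    P,uv=pts(c); hsv=cv2.cvtColor(c["img"],cv2.COLOR_RGB2HSV)[uv[:,1],uv[:,0]].astype(int)
    P=P[:]
    near=np.hypot(P[:,0]-565,P[:,1]-140)<110
    pale=near&(P[:,2]>70)&(P[:,0]<590)
    A.append((n,P[pale],P[near&(P[:,2]<25)&(P[:,2]>-8)&(hsv[:,1]>90)&(hsv[:,0]<15)],))
    h=(np.hypot(P[:,0]-618,P[:,1]+165)<110)&(P[:,2]>14)&(P[:,2]<56)&~((P[:,0]>700)&(P[:,1]<-190)); H.append((n,P[h]))
for sel in(["top"],["side"],["top","side"]):
    Pp=np.vstack([a[1] for a in A if a[0] in sel]); Hh=np.vstack([a[1] for a in H if a[0] in sel]); F=np.vstack([a[2] for a in A if a[0] in sel])
    s=least_squares(lambda p:pinsdf(rack_pin(Pp,p)),[580,128,-.31],loss="soft_l1",f_scale=3)
    t=least_squares(lambda p:holdsdf(Hh,p),[618,-165,.2],loss="soft_l1",f_scale=3)
    print(sel,len(Pp),len(Hh),len(F),"rack",s.x.round(3),np.median(abs(s.fun)),"holder",t.x.round(3),np.median(abs(t.fun)), "foot rect",cv2.minAreaRect(F[:,:2].astype(np.float32)))
np.save("fit.npy",[s.x,t.x])
out=[]
for n,c in C.items():
    im=cv2.resize(c["img"][:,:,::-1],None,fx=4,fy=4,interpolation=cv2.INTER_CUBIC).copy()
    r,T=planar(s.x); W=r.apply(RP[0].apply(PINC)+RP[1])+T
    foot=r.apply(np.array([[x,y,0] for x,y in((-65,-55),(65,-55),(65,55),(-65,55))],float))+T
    r2,T2=planar(t.x); hb=[r2.apply(np.array([[b[i][0],b[j][1],b[1][2]] for i,j in((0,0),(1,0),(1,1),(0,1))],float))+T2 for b in HB]
    for q in proj(c,W): cv2.circle(im,tuple(int(v) for v in q*4+2),3,(255,255,0),-1)
    for poly in[foot]+hb: cv2.polylines(im,[(proj(c,poly)*4+2).astype(np.int32)],True,(0,255,255),1)
    for P0 in((560,130,40),(618,-165,30)):
        u,v=(proj(c,np.array([P0],float))[0]*4).astype(int); out.append(im[v-145:v+145,u-195:u+195])
cv2.imwrite("pics/crop1.png",np.vstack([np.hstack(out[:2]),np.hstack(out[2:])]))
E
python3 fit.py
```

```text
['top'] 664 1066 651 rack [ 5.76734e+02  1.46489e+02 -3.32000e-01] 1.919858496489117 holder [ 6.12294e+02 -1.72827e+02  2.21000e-01] 1.623846409949362 foot rect ((554.8313598632812, 154.78094482421875), (110.93849182128906, 177.3938446044922), 69.88544464111328)
['side'] 804 1897 444 rack [ 5.75724e+02  1.45267e+02 -3.54000e-01] 1.4772929115062785 holder [ 6.11697e+02 -1.74591e+02  1.85000e-01] 1.1564420063897387 foot rect ((550.2125854492188, 151.59332275390625), (108.42621612548828, 173.42869567871094), 67.92683410644531)
['top', 'side'] 1468 2963 1095 rack [ 5.76070e+02  1.45426e+02 -3.50000e-01] 1.662457256321916 holder [ 6.11777e+02 -1.74327e+02  1.89000e-01] 1.3070147831589551 foot rect ((552.9200439453125, 154.44244384765625), (111.86949920654297, 181.06201171875), 71.56568145751953)
```

View pics/crop1.png

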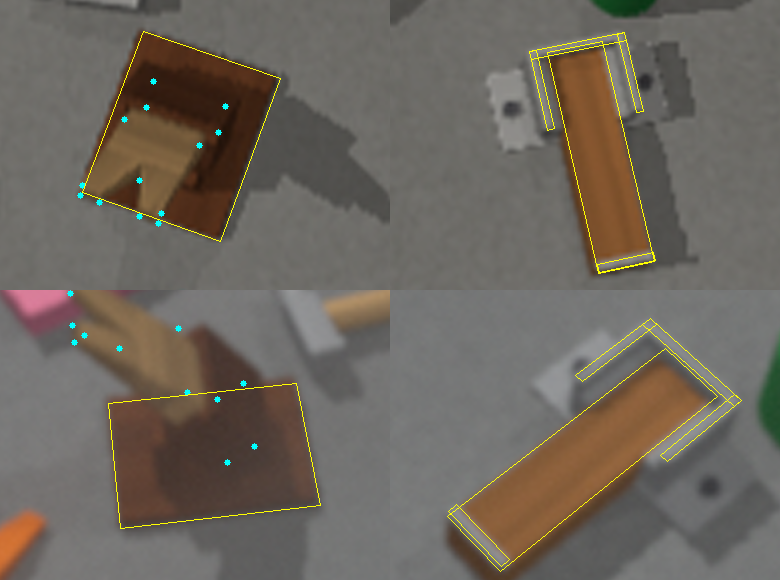

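The crop shows the pale wooden pin leaning in the dark rack at (160,165), and the steel-ended holder with its brown plank at (600,160). So the pin and holder meant are confirmed; the pin outline still needs refining with the wrist camera. I'll move over the holder first.

Call:
servo_tool:
  targets:
    - {"slide": [0.1, -0.05, 0], "rot": [0, 0, 0.03], "fingers": 0}
    - {"slide": [0.1, -0.05, 0], "rot": [0, 0, 0.03], "fingers": 0}
    - {"slide": [0.1, -0.05, 0], "rot": [0, 0, 0.03], "fingers": 0}
    - {"slide": [0.1, -0.05, 0], "rot": [0, 0, 0.03], "fingers": 0}
    - {"slide": [0.1, -0.05, 0], "rot": [0, 0, 0.03], "fingers": 0}

```text
clock: 1.12
tool_pos: [363.0, -445.3, 404.9]
tcp_rot: [3.097, 0.528, 0.0]
ft_force: [0.8, -1.1, -0.1]
opening: 1.003
gripper_force: 0.0
```

Call:
servo_tool:
  targets:
    - {"slide": [0.1, -0.05, 0], "rot": [0, 0, 0.03], "fingers": 0}
    - {"slide": [0.1, -0.05, 0], "rot": [0, 0, 0.03], "fingers": 0}
    - {"slide": [0.1, -0.05, 0], "rot": [0, 0, 0.03], "fingers": 0}
    - {"slide": [0.1, -0.05, 0], "rot": [0, 0, 0.03], "fingers": 0}
    - {"slide": [0.1, -0.05, 0], "rot": [0, 0, 0.03], "fingers": 0}

```text
clock: 1.53
tool_pos: [483.3, -328.2, 405.0]
tcp_rot: [3.114, 0.412, 0.0]
ft_force: [1.0, 0.0, 0.5]
opening: 1.004
gripper_force: 0.0
```

Call:
servo_tool:
  targets:
    - {"slide": [0.075, -0.08, 0], "rot": [0, 0, 0.03]}
    - {"slide": [0.075, -0.08, 0], "rot": [0, 0, 0.03]}
    - {"slide": [0.075, -0.08, 0], "rot": [0, 0, 0.03]}
    - {"slide": [0.075, -0.08, 0], "rot": [0, 0, 0]}
    - {"slide": [0, 0, 0], "rot": [0, 0, 0]}

```text
schema error: expected keys slide, rot, fingers
```

```bash
cat > wfit.py <<'E'
from h import *
import sys
c=env.camera("wrist"); np.savez("wh.npz",**{k:np.array(v) for k,v in c.items()})
Rm=R.from_rotvec(np.ravel(c["rvec"])).as_matrix(); print("cam pos",(-Rm.T@np.ravel(c["tvec"])).round(),"axis",Rm[2].round(2), "clock",env.get_state()["clock"])
P,uv=pts(c); f=np.load("fit.npy"); t=f[1]
h=(np.hypot(P[:,0]-t[0],P[:,1]-t[1])<115)&(P[:,2]>14)&(P[:,2]<56)&(np.hypot(P[:,0]-747,P[:,1]+200)>50)
Q=P[h]; s=least_squares(lambda p:holdsdf(Q-[0,0,p[3]],p),[*t,0],loss="soft_l1",f_scale=2)
print(len(Q),"holder",s.x.round(3),np.median(abs(s.fun)))
im=cv2.resize(c["img"][:,:,::-1],None,fx=1.5,fy=1.5).copy(); r2,T2=planar(s.x)
for b in HB:
    q=r2.apply(np.array([[b[i][0],b[j][1],b[1][2]] for i,j in((0,0),(1,0),(1,1),(0,1))],float))+T2
    cv2.polylines(im,[(proj(c,q)*1.5).astype(np.int32)],True,(0,255,255),1)
cv2.imwrite("pics/wh1.png",im)
E
python3 wfit.py
```

```text
cam pos [ 557. -308.  375.] axis [-0.29 -0.08 -0.95] clock 1.5833
4072 holder [ 6.11594e+02 -1.74659e+02  1.88000e-01  3.52000e-01] 0.4702340719939002
```

View pics/wh1.png

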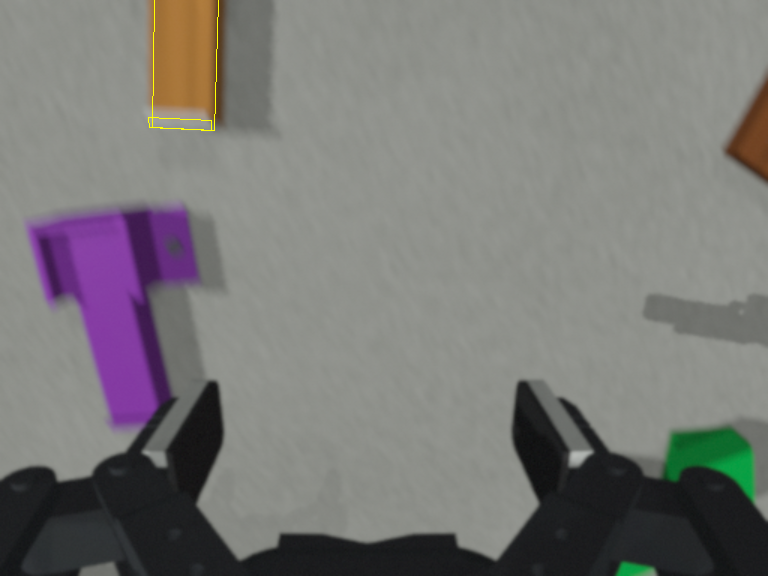

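The wrist view shows the steel holder's front lip at (182,122) and the purple look-alike at (115,300). I need to be further forward.

Call:
servo_tool:
  targets:
    - {"slide": [0.11, -0.075, 0], "rot": [0, 0, 0.03], "fingers": 0}
    - {"slide": [0.11, -0.075, 0], "rot": [0, 0, 0.03], "fingers": 0}
    - {"slide": [0.11, -0.075, 0], "rot": [0, 0, 0.03], "fingers": 0}
    - {"slide": [0.11, -0.07, 0], "rot": [0, 0, 0], "fingers": 0}
    - {"slide": [0, 0, 0], "rot": [0, 0, 0], "fingers": 0}

```text
clock: 2.0
tool_pos: [594.2, -203.7, 404.5]
tcp_rot: [-3.116, -0.359, -0.006]
ft_force: [-0.3, 1.4, 0.2]
opening: 0.995
gripper_force: 0.0
```

```bash
sed -i 's/wh1/wh2/' wfit.py; python3 wfit.py
```

```text
cam pos [ 669. -186.  375.] axis [-0.29 -0.06 -0.96] clock 2.05
8999 holder [ 6.11078e+02 -1.74994e+02  1.94000e-01  4.74000e-01] 0.5313379317444955
```

View pics/wh2.png

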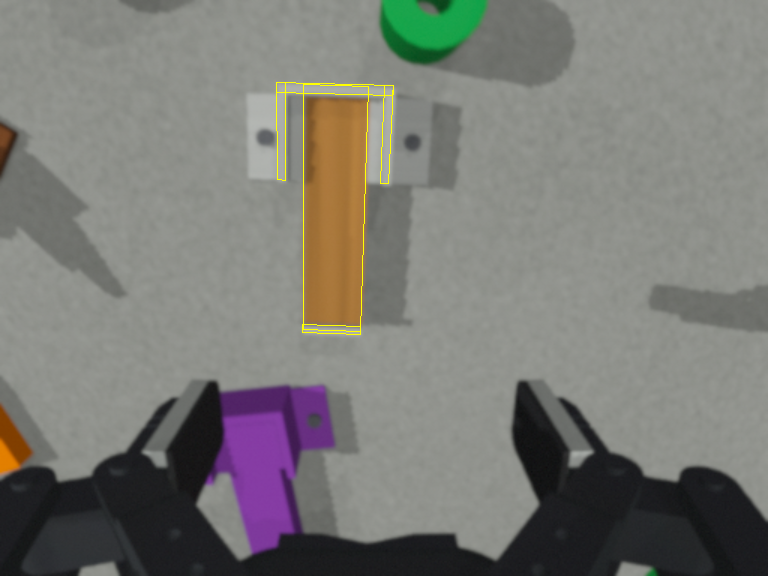

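The overlay fits the steel holder squarely: plank from (335,330) to (335,95), wax tube behind at (433,20). Holder is at (611,-175), yaw 0.194. Next I'll work out the hover over the rack.

```bash
cat >> h.py <<'E'
AL=np.radians(30); G=np.array([-15,0,8.])
# tool in pin frame
TP=np.array([[np.cos(AL),0,np.sin(AL)],[0,-1,0],[np.sin(AL),0,-np.cos(AL)]]).T
def tool_for_pin(Rp,tp,back=0,g=G):
    Rt=Rp@TP; return Rt, Rp@g+tp-Rt[:,2]*(env.pinch_z+back)
def pin_in_rack(p): 
    r,t=planar(p); return (r*RP[0]).as_matrix(), r.apply(RP[1])+t
def pin_in_holder(p,up=0):
    r,t=planar(p); return r.as_matrix(), t+[0,0,30+up]
def rows(T,n,st=None):
    st=st or env.get_state(); R0=R.from_rotvec(st["tcp_rot"]).as_matrix(); t=R0.T@(T[1]-st["tool_pos"])
    w=R.from_matrix(R0.T@T[0]).as_rotvec()/n; Rw=R.from_rotvec(w).as_matrix()
    M=sum(np.linalg.matrix_power(Rw,k) for k in range(n)); s=np.linalg.solve(M,t)
    print(f"n={n} slide",(s/300).round(4).tolist(),"rot",(w/.5).round(4).tolist(),"mm/row",np.linalg.norm(s).round(1),"target",T[1].round(1), "off",(T[1]-st["tool_pos"]).round(1),"tot rad",(w*n).round(3))
E
python3 - <<'E'
from h import *
f=np.load("fit.npy"); np.save("fit.npy",[f[0],[611.1,-175,.194]])
rows(tool_for_pin(*pin_in_rack(f[0]),back=130),14)
E
```

```text
n=14 slide [0.0142, -0.0783, 0.0103] rot [0.0176, -0.0607, 0.0811] mm/row 24.1 target [654.3 116.9 357.9] off [ 62.3 324.2 -46.5] tot rad [ 0.123 -0.425  0.568]
```

Call:
servo_tool:
  targets:
    - {"slide": [0.014, -0.078, 0.01], "rot": [0.018, -0.061, 0.081], "fingers": 0}
    - {"slide": [0.014, -0.078, 0.01], "rot": [0.018, -0.061, 0.081], "fingers": 0}
    - {"slide": [0.014, -0.078, 0.01], "rot": [0.018, -0.061, 0.081], "fingers": 0}
    - {"slide": [0.014, -0.078, 0.01], "rot": [0.018, -0.061, 0.081], "fingers": 0}
    - {"slide": [0.014, -0.078, 0.01], "rot": [0.018, -0.061, 0.081], "fingers": 0}

```text
clock: 2.47
tool_pos: [592.6, -93.6, 390.2]
tcp_rot: [-3.104, -0.019, 0.246]
ft_force: [0.5, -0.9, -0.4]
opening: 0.999
gripper_force: 0.0
```

Call:
servo_tool:
  targets:
    - {"slide": [0.014, -0.078, 0.01], "rot": [0.018, -0.061, 0.081], "fingers": 0}
    - {"slide": [0.014, -0.078, 0.01], "rot": [0.018, -0.061, 0.081], "fingers": 0}
    - {"slide": [0.014, -0.078, 0.01], "rot": [0.018, -0.061, 0.081], "fingers": 0}
    - {"slide": [0.014, -0.078, 0.01], "rot": [0.018, -0.061, 0.081], "fingers": 0}
    - {"slide": [0.014, -0.078, 0.01], "rot": [0.018, -0.061, 0.081], "fingers": 0}

```text
clock: 2.88
tool_pos: [618.4, 22.3, 374.5]
tcp_rot: [-3.035, 0.293, 0.48]
ft_force: [-0.1, -0.2, 0.3]
opening: 0.997
gripper_force: 0.0
```

Call:
servo_tool:
  targets:
    - {"slide": [0.014, -0.078, 0.01], "rot": [0.018, -0.061, 0.081], "fingers": 0}
    - {"slide": [0.014, -0.078, 0.01], "rot": [0.018, -0.061, 0.081], "fingers": 0}
    - {"slide": [0.014, -0.078, 0.01], "rot": [0.018, -0.061, 0.081], "fingers": 0}
    - {"slide": [0.014, -0.078, 0.01], "rot": [0.018, -0.061, 0.081], "fingers": 0}
    - {"slide": [0, 0, 0], "rot": [0, 0, 0], "fingers": 0}

```text
clock: 3.3
tool_pos: [653.7, 114.2, 357.3]
tcp_rot: [-2.943, 0.529, 0.663]
ft_force: [-1.6, 1.4, -0.4]
opening: 0.998
gripper_force: 0.0
```

```bash
cat > rfit.py <<'E'
from h import *
c=env.camera("wrist"); np.savez("wr.npz",**{k:np.array(v) for k,v in c.items()})
f=np.load("fit.npy")[0]
for d in env.trace(c,"pin"): 
    P,uv=pts(c,d["mask"]); print(round(d["score"],2),d["uv"],d["mask"].sum(),np.median(P,0).round())
best=[d for d in env.trace(c,"pin")]
P,uv=pts(c); hsv=cv2.cvtColor(c["img"],cv2.COLOR_RGB2HSV)
m=np.zeros(hsv.shape[:2],bool)
for d in best:
    Q,_=pts(c,d["mask"])
    if np.hypot(*(np.median(Q,0)[:2]-[540,155]))<40: m=d["mask"]; break
m=cv2.erode(m.astype(np.uint8),np.ones((3,3)))>0
Q,_=pts(c,m)
s=least_squares(lambda p:pinsdf(rack_pin(Q-[0,0,p[3]],p)),[*f,0],loss="soft_l1",f_scale=2)
print(len(Q),"rack",s.x.round(3),np.median(abs(s.fun)))
im=cv2.resize(c["img"][:,:,::-1],None,fx=1.5,fy=1.5).copy()
np.save("rackw.npy",s.x)
Rp,tp=pin_in_rack(s.x); tp=tp+[0,0,s.x[3]]
for q in proj(c,PINC@Rp.T+tp): cv2.circle(im,tuple(int(v) for v in q*1.5),3,(255,255,0),-1)
cs=cv2.findContours(m.astype(np.uint8),0,2)[0]; cv2.drawContours(im,[(k*1.5).astype(np.int32) for k in cs],-1,(0,0,255),1)
cv2.imwrite("pics/wr1.png",im); print(env.get_state()["qpos"].round(2),env.get_state()["tool_pos"])
E
python3 rfit.py
```

```text
0.93 [67.5, 143.4] 7613 [590. 331.  17.]
0.64 [242.9, 195.8] 8457 [543. 156. 111.]
0.58 [319.6, 222.9] 4100 [382. 115.  19.]
7907 rack [ 5.75384e+02  1.46857e+02 -3.46000e-01  4.80000e-02] 0.45142214914198675
[-0.15  0.67 -0.05  1.33 -0.19  1.52 -2.08] [653.28129671 108.99728588 358.66884341]
```

View pics/wr1.png

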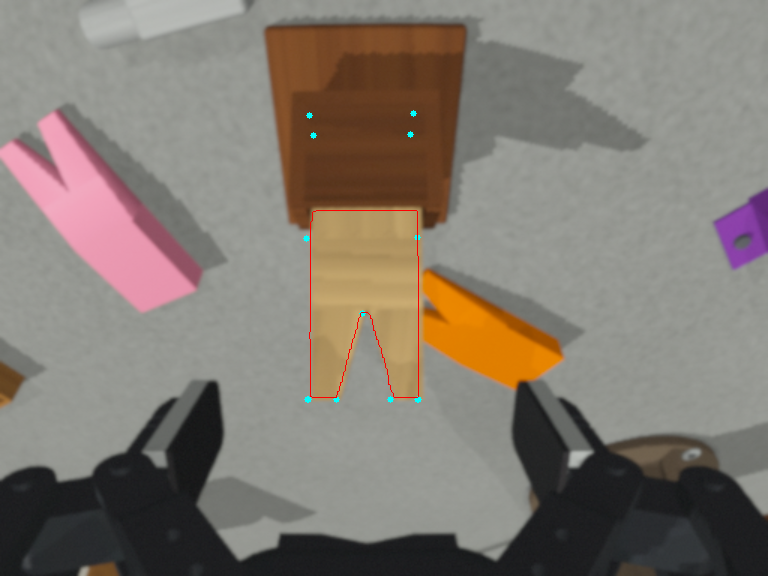

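The overlay matches the pin in the rack, with the notch apex at (363,312) and both prongs at row 398. The pink and orange look-alikes are clear of it. Next is the approach.

Run:
```python
from h import *
p=np.load("rackw.npy"); Rp,tp=pin_in_rack(p)
rows(tool_for_pin(Rp,tp,back=40),4)
rows(tool_for_pin(Rp,tp,back=-4),6)
```

```text
n=4 slide [-0.0018, -0.0075, 0.0766] rot [-0.0018, 0.0012, -0.0057] mm/row 23.1 target [617.9 131.5 276.3] off [-35.3  22.5 -82.3] tot rad [-0.004  0.002 -0.011]
n=6 slide [-0.0012, -0.0049, 0.0755] rot [-0.0012, 0.0008, -0.0038] mm/row 22.7 target [600.4 137.8 236.5] off [ -52.8   28.8 -122.2] tot rad [-0.004  0.002 -0.011]
```

Call:
servo_tool:
  targets:
    - {"slide": [-0.002, -0.0075, 0.076], "rot": [-0.002, 0.001, -0.006], "fingers": 0}
    - {"slide": [-0.002, -0.0075, 0.076], "rot": [-0.002, 0.001, -0.006], "fingers": 0}
    - {"slide": [-0.002, -0.0075, 0.076], "rot": [-0.002, 0.001, -0.006], "fingers": 0}
    - {"slide": [-0.002, -0.0075, 0.076], "rot": [-0.002, 0.001, -0.006], "fingers": 0}
    - {"slide": [0, 0, 0], "rot": [0, 0, 0], "fingers": 0}

```text
clock: 3.87
tool_pos: [615.4, 132.1, 274.4]
tcp_rot: [-2.952, 0.514, 0.663]
ft_force: [-0.8, 0.1, 0.0]
opening: 1.001
gripper_force: 0.0
```

Run:
```python
from h import *
p=np.load("rackw.npy"); Rp,tp=pin_in_rack(p)
rows(tool_for_pin(Rp,tp,back=-4),3)
```

```text
n=3 slide [0.0018, -0.0004, 0.0458] rot [0.0017, 0.0037, 0.0004] mm/row 13.7 target [600.4 137.8 236.5] off [-15.    5.7 -38. ] tot rad [0.003 0.006 0.001]
```

Call:
servo_tool:
  targets:
    - {"slide": [0.002, 0, 0.046], "rot": [0.002, 0.004, 0], "fingers": 0}
    - {"slide": [0.002, 0, 0.046], "rot": [0.002, 0.004, 0], "fingers": 0}
    - {"slide": [0.002, 0, 0.046], "rot": [0.002, 0.004, 0], "fingers": 0}
    - {"slide": [0, 0, 0], "rot": [0, 0, 0], "fingers": 0}
    - {"slide": [0, 0, 0], "rot": [0, 0, 0], "fingers": 0}

```text
clock: 4.28
tool_pos: [603.6, 137.1, 240.1]
tcp_rot: [-2.951, 0.517, 0.644]
ft_force: [0.9, 0.2, 0.1]
opening: 0.999
gripper_force: 0.0
```

Call:
servo_tool:
  grip_force: 25
  targets:
    - {"slide": [0, 0, 0], "rot": [0, 0, 0], "fingers": 0.2}
    - {"slide": [0, 0, 0], "rot": [0, 0, 0], "fingers": 0.4}
    - {"slide": [0, 0, 0], "rot": [0, 0, 0], "fingers": 0.6}
    - {"slide": [0, 0, 0], "rot": [0, 0, 0], "fingers": 0.6}
    - {"slide": [0, 0, 0], "rot": [0, 0, 0], "fingers": 0.6}

```text
clock: 4.7
tool_pos: [603.7, 137.7, 240.3]
tcp_rot: [-2.952, 0.515, 0.643]
ft_force: [0.2, -2.9, 6.2]
opening: 0.653
gripper_force: 27.2
```

Call:
servo_tool:
  grip_force: 45
  targets:
    - {"slide": [0, 0, 0], "rot": [0, 0, 0], "fingers": 0.7}
    - {"slide": [0, 0, 0], "rot": [0, 0, 0], "fingers": 0.7}
    - {"slide": [-0.017, 0, -0.01], "rot": [0, 0, 0], "fingers": 0.7}
    - {"slide": [-0.026, 0, -0.015], "rot": [0, 0, 0], "fingers": 0.7}
    - {"slide": [-0.026, 0, -0.015], "rot": [0, 0, 0], "fingers": 0.7}

```text
clock: 5.12
tool_pos: [590.5, 142.7, 259.5]
tcp_rot: [-2.951, 0.516, 0.642]
ft_force: [4.1, -1.4, 0.2]
opening: 0.649
gripper_force: 46.9
```

Call:
servo_tool:
  targets:
    - {"slide": [-0.026, 0, -0.015], "rot": [0, 0, 0], "fingers": 0.7}
    - {"slide": [-0.035, 0, -0.02], "rot": [0, 0, 0], "fingers": 0.7}
    - {"slide": [-0.035, 0, -0.02], "rot": [0, 0, 0], "fingers": 0.7}
    - {"slide": [-0.035, 0, -0.02], "rot": [0, 0, 0], "fingers": 0.7}
    - {"slide": [-0.035, 0, -0.02], "rot": [0, 0, 0], "fingers": 0.7}

```text
clock: 5.53
tool_pos: [557.1, 154.9, 306.3]
tcp_rot: [-2.951, 0.513, 0.648]
ft_force: [0.0, 0.8, -1.4]
opening: 0.649
gripper_force: 47.4
```

Run:
```python
from h import *
p=np.load("rackw.npy"); Rp,tp=pin_in_rack(p); st=env.get_state(); c=env.camera("wrist"); save(c,"held1")
Rt=R.from_rotvec(st["tcp_rot"]).as_matrix()
T0=np.array([603.7,137.7,240.3]); R0=R.from_rotvec([-2.952,.515,.643]).as_matrix()
# pin pose in tool at grasp, then as now if rigid
Rtp=R0.T@Rp; ttp=R0.T@(tp-T0); print("pin in tool",ttp.round(1),"ideal",(TP.T@(-G)+[0,0,env.pinch_z]).round(1))
np.savez("grasp.npz",R=Rtp,t=ttp)
Rn=Rt@Rtp; tn=Rt@ttp+st["tool_pos"]
def upd(c,Rn,tn):
    d=[d for d in env.trace(c,"pin")]
    for k in d:
        Q,_=pts(c,cv2.erode(k["mask"].astype(np.uint8),np.ones((3,3)))>0)
        if len(Q) and np.linalg.norm(np.median(Q,0)-tn)<60:
            f=lambda v: pinsdf((Q-tn-v[:3])@Rn@R.from_rotvec(v[3:]).as_matrix())
            s=least_squares(f,np.zeros(6),loss="soft_l1",f_scale=2); print(len(Q),"shift",s.x.round(3),np.median(abs(s.fun)), "in pin axes",(Rn.T@s.x[:3]).round(1)); return s.x
upd(c,Rn,tn)
im=cv2.resize(c["img"][:,:,::-1],None,fx=1.5,fy=1.5).copy()
for q in proj(c,PINC@Rn.T+tn): cv2.circle(im,tuple(int(v) for v in q*1.5),3,(255,255,0),-1)
cv2.imwrite("pics/held1.png",im); print(st["clock"],st["tool_pos"],st["opening"],st["ft_force"])
```

```text
pin in tool [  6.6   1.6 170. ] ideal [  9.    0.  169.1]
36616 shift [-0.835  0.8    0.594  0.002 -0.002 -0.03 ] 0.4036485881521621 in pin axes [-1.1  0.5 -0.5]
5.5333 [557.14454979 154.86733064 306.30718023] 0.6488526777953448 [ 0.00639703  0.78235613 -1.43676071]
```

View pics/held1.png

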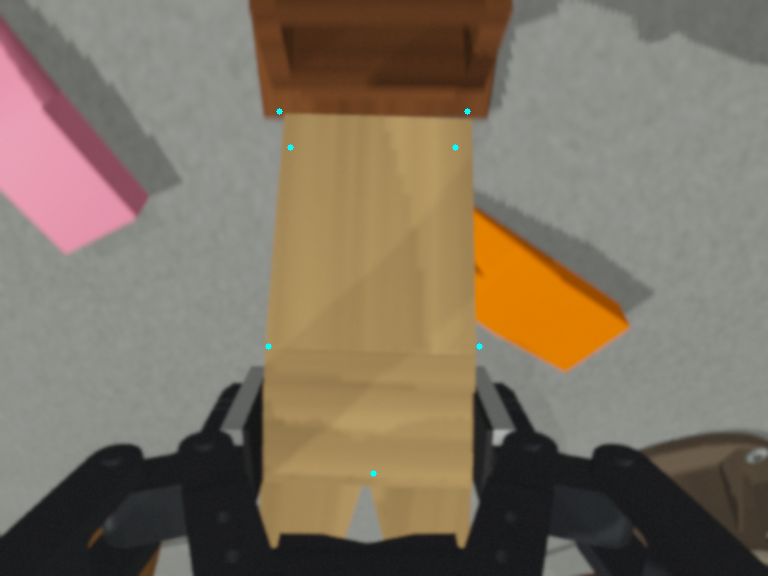

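The pin is held squarely out of the rack, with its thick end at (375,115) and the rack slot empty behind it. I'll update the held pose and plan the transfer.

```bash
cat >> h.py <<'E'
def held(c,st,g="grasp.npz",save_=True):
    D=np.load(g); Rt=R.from_rotvec(st["tcp_rot"]).as_matrix(); Rn=Rt@D["R"]; tn=Rt@D["t"]+st["tool_pos"]
    for k in env.trace(c,"pin"):
        Q,_=pts(c,cv2.erode(k["mask"].astype(np.uint8),np.ones((5,5)))>0)
        if len(Q) and np.linalg.norm(np.median(Q,0)-tn)<70:
            s=least_squares(lambda v:pinsdf((Q-tn-v[:3])@Rn@R.from_rotvec(v[3:]).as_matrix()),np.zeros(6),loss="soft_l1",f_scale=2).x
            Rp=Rn@R.from_rotvec(s[3:]).as_matrix(); tp=tn+s[:3]
            Rg,tg=Rt.T@Rp,Rt.T@(tp-st["tool_pos"])
            print(k["score"],len(Q),"corr",s.round(3),"pin in tool",tg.round(1),"rel ideal",R.from_matrix(TP@Rg).as_rotvec().round(3))
            if save_: np.savez("grasp.npz",R=Rg,t=tg)
            return Rp,tp
def place(up,dx=0):
    D=np.load("grasp.npz"); Rp,tp=pin_in_holder(np.load("fit.npy")[1],up); tp=tp+Rp[:,0]*dx
    Rt=Rp@D["R"].T; return Rt, tp-Rt@D["t"]
E
python3 - <<'E'
from h import *
st=env.get_state(); c=env.camera("wrist"); held(c,st)
D=np.load("grasp.npz"); rows(place(80),20)
E
```

```text
0.61 35645 corr [-1.153e+00  3.280e-01  7.660e-01  1.000e-03 -3.000e-03 -3.100e-02] pin in tool [  5.2   1.6 169.8] rel ideal [-0.001  0.004 -0.034]
n=20 slide [-0.0018, 0.0598, 0.0058] rot [0.0026, 0.093, -0.0595] mm/row 18.0 target [ 523.1 -193.9  254.1] off [ -35.2 -348.2  -51.5] tot rad [ 0.026  0.93  -0.595]
```

Call:
servo_tool:
  targets:
    - {"slide": [-0.018, 0.03, -0.02], "rot": [0, 0.05, -0.03], "fingers": 0.7}
    - {"slide": [-0.002, 0.06, 0.006], "rot": [0.003, 0.093, -0.06], "fingers": 0.7}
    - {"slide": [-0.002, 0.06, 0.006], "rot": [0.003, 0.093, -0.06], "fingers": 0.7}
    - {"slide": [-0.002, 0.06, 0.006], "rot": [0.003, 0.093, -0.06], "fingers": 0.7}
    - {"slide": [-0.002, 0.06, 0.006], "rot": [0.003, 0.093, -0.06], "fingers": 0.7}

```text
clock: 6.15
tool_pos: [528.0, 78.1, 304.3]
tcp_rot: [-3.033, 0.324, 0.319]
ft_force: [1.0, -0.4, 0.3]
opening: 0.648
gripper_force: 47.5
```

Call:
servo_tool:
  targets:
    - {"slide": [-0.002, 0.06, 0.006], "rot": [0.003, 0.093, -0.06], "fingers": 0.7}
    - {"slide": [-0.002, 0.06, 0.006], "rot": [0.003, 0.093, -0.06], "fingers": 0.7}
    - {"slide": [-0.002, 0.06, 0.006], "rot": [0.003, 0.093, -0.06], "fingers": 0.7}
    - {"slide": [-0.002, 0.06, 0.006], "rot": [0.003, 0.093, -0.06], "fingers": 0.7}
    - {"slide": [-0.002, 0.06, 0.006], "rot": [0.003, 0.093, -0.06], "fingers": 0.7}

```text
clock: 6.57
tool_pos: [509.6, -9.3, 290.1]
tcp_rot: [-3.067, 0.11, -0.045]
ft_force: [-0.4, 0.5, -1.3]
opening: 0.648
gripper_force: 47.5
```

Call:
servo_tool:
  targets:
    - {"slide": [-0.002, 0.06, 0.006], "rot": [0.003, 0.093, -0.06], "fingers": 0.7}
    - {"slide": [-0.002, 0.06, 0.006], "rot": [0.003, 0.093, -0.06], "fingers": 0.7}
    - {"slide": [-0.002, 0.06, 0.006], "rot": [0.003, 0.093, -0.06], "fingers": 0.7}
    - {"slide": [-0.002, 0.06, 0.006], "rot": [0.003, 0.093, -0.06], "fingers": 0.7}
    - {"slide": [-0.002, 0.06, 0.006], "rot": [0.003, 0.093, -0.06], "fingers": 0.7}

```text
clock: 6.98
tool_pos: [506.7, -98.3, 274.4]
tcp_rot: [-3.044, -0.108, -0.409]
ft_force: [0.5, 0.8, -2.3]
opening: 0.648
gripper_force: 47.5
```

Run:
```python
from h import *
rows(place(80),5); s=env.get_state(); print(s["clock"],s["qpos"].round(2),s["tool_pos"],s["opening"])
```

```text
n=5 slide [-0.0023, 0.0652, 0.011] rot [0.0019, 0.1012, -0.064] mm/row 19.9 target [ 523.1 -193.9  254.1] off [ 16.4 -95.6 -20.3] tot rad [ 0.005  0.253 -0.16 ]
6.9833 [ 0.27  0.37 -0.18  2.09 -0.09  0.43 -1.31] [506.74348423 -98.25274571 274.38326917] 0.6477377719802028
```

Call:
servo_tool:
  targets:
    - {"slide": [-0.002, 0.065, 0.01], "rot": [0.002, 0.1, -0.064], "fingers": 0.7}
    - {"slide": [-0.002, 0.065, 0.01], "rot": [0.002, 0.1, -0.064], "fingers": 0.7}
    - {"slide": [-0.002, 0.065, 0.01], "rot": [0.002, 0.1, -0.064], "fingers": 0.7}
    - {"slide": [-0.002, 0.065, 0.01], "rot": [0.002, 0.1, -0.064], "fingers": 0.7}
    - {"slide": [0, 0, 0], "rot": [0, 0, 0], "fingers": 0.7}

```text
clock: 7.4
tool_pos: [517.2, -180.6, 257.8]
tcp_rot: [-2.984, -0.278, -0.719]
ft_force: [0.0, -0.9, -1.5]
opening: 0.649
gripper_force: 47.5
```

```bash
cat > chk.py <<'E'
from h import *
import sys
st=env.get_state(); c=env.camera("wrist"); held(c,st,save_=len(sys.argv)>2)
t=np.load("fit.npy")[1]; P,uv=pts(c); q=planar(t)[0].inv().apply(P-planar(t)[1])
m=(abs(q[:,0])<90)&(abs(q[:,1])<40)&(q[:,2]>14)&(q[:,2]<50); Q=P[m]
if len(Q)>300:
    s=least_squares(lambda p:holdsdf(Q-[0,0,p[3]],p),[*t,0],loss="soft_l1",f_scale=2); print(len(Q),"holder",s.x.round(3),np.median(abs(s.fun)))
rows(place(float(sys.argv[1])),3); print(st["clock"],st["qpos"].round(2),st["tool_pos"].round(1),st["opening"])
save(c,"chk_%d"%(st["clock"]*100))
E
python3 chk.py 60
```

```text
0.79 35029 corr [ 0.476 -0.245  0.322 -0.001  0.002 -0.   ] pin in tool [  5.8   2.  169.7] rel ideal [-0.002  0.006 -0.034]
910 holder [ 6.11074e+02 -1.74622e+02  1.93000e-01  6.44000e-01] 0.40175269660949553
n=3 slide [-0.0109, 0.0213, 0.0245] rot [0.0005, 0.0372, -0.0257] mm/row 10.3 target [ 523.1 -193.9  234.1] off [  5.5 -18.1 -24.3] tot rad [ 0.001  0.056 -0.039]
7.4 [ 0.66  0.46 -0.44  2.08 -0.17  0.22 -0.92] [ 517.2 -180.6  257.8] 0.6491788878335271
```

Call:
servo_tool:
  targets:
    - {"slide": [-0.011, 0.021, 0.0245], "rot": [0, 0.037, -0.026], "fingers": 0.7}
    - {"slide": [-0.011, 0.021, 0.0245], "rot": [0, 0.037, -0.026], "fingers": 0.7}
    - {"slide": [-0.011, 0.021, 0.0245], "rot": [0, 0.037, -0.026], "fingers": 0.7}
    - {"slide": [0, 0, 0], "rot": [0, 0, 0], "fingers": 0.7}
    - {"slide": [0, 0, 0], "rot": [0, 0, 0], "fingers": 0.7}

```text
clock: 7.92
tool_pos: [523.9, -190.6, 234.7]
tcp_rot: [-2.956, -0.346, -0.798]
ft_force: [-0.2, 0.3, -1.4]
opening: 0.648
gripper_force: 47.5
```

```bash
python3 chk.py 30 s
```

```text
0.57 35508 corr [ 0.409 -0.012  0.349 -0.001  0.002  0.002] pin in tool [  5.8   1.7 169.7] rel ideal [-0.002  0.006 -0.032]
566 holder [ 6.11100e+02 -1.74379e+02  1.94000e-01  4.65000e-01] 0.44351338398347373
n=3 slide [-0.0206, 0.0033, 0.0293] rot [-0.0005, 0.0006, 0.0056] mm/row 10.8 target [ 522.4 -193.9  203.5] off [ -1.9  -3.5 -32.1] tot rad [-0.001  0.001  0.008]
7.9167 [ 0.75  0.54 -0.52  2.09 -0.16  0.13 -0.84] [ 523.9 -190.6  234.7] 0.6476261537439048
```

Joint 6 is at 0.13, close to its 0.12 limit. Before lowering I'll fit a quick arm model from the logged poses to see where it goes.

```bash
cat > fk.py <<'E'
from h import *
import itertools
s=env.get_state()
D=[([1.0544,.4352,.025,1.5741,-.0116,1.134,-.0751],[251.2,-572.1,403.9],[-3.0732,-.6448,.0007]),
([-.15,.67,-.05,1.33,-.19,1.52,-2.08],[653.3,109,358.7],None),
([.27,.37,-.18,2.09,-.09,.43,-1.31],[506.7,-98.3,274.4],None),
([.66,.46,-.44,2.08,-.17,.22,-.92],[517.2,-180.6,257.8],None),
(list(s["qpos"]),list(s["tool_pos"]),list(s["tcp_rot"]))]
def fk(q,L,sg,off):
    M=np.eye(3); t=np.array([0,0,L[0]]); ax="zyzyzyz"
    for i in range(7):
        M=M@R.from_euler(ax[i],sg[i]*q[i]).as_matrix()
        if i==2: t=t+M@[L[4],0,L[1]]
        if i==3: t=t+M@[-L[4],0,L[2]]
        if i==5: t=t+M@[L[5],0,L[3]]
    return M@R.from_euler("z",off).as_matrix(),t
best=None
for sg in itertools.product([-1,1],[1],[-1,1],[1],[-1,1],[1],[-1,1]):
    def res(p):
        o=[]
        for q,t,r in D:
            M,x=fk(q,p[:6],sg,p[6]); o+=list(x-t)
            if r: o+=list(50*(M-R.from_rotvec(r).as_matrix()).ravel())
        return np.array(o)
    for off in(0,np.pi):
        r=least_squares(res,[350,400,400,150,0,0,off])
        if best is None or r.cost<best[0]: best=(r.cost,sg,r.x,r.fun)
print(best[0],best[1],best[2].round(3)); p=best[2]; sg=best[1]
lo=[-2.62,-.44,-1.27,.08,-1.32,.12,-2.74]; hi=[2.62,2.09,1.32,2.57,4.46,2,2.74]
q0=np.array(s["qpos"])
for up in(60,40,20,0):
    Rt,tt=place(up)
    for q6 in (None,.15,.2,.3):
        def f(q):
            M,x=fk(q,p[:6],sg,p[6]); return np.r_[x-tt,100*(M-Rt).ravel(),.05*(q-q0), 20*(q[5]-q6) if q6 else 0]
        r=least_squares(f,q0.clip(np.array(lo)+1e-3,np.array(hi)-1e-3)); M,x=fk(r.x,p[:6],sg,p[6]); print(up,q6,r.x.round(2),"err",np.linalg.norm(x-tt).round(2))
E
python3 fk.py
```

```text
2440.5512683517804 (-1, 1, -1, 1, 1, 1, -1) [131.401 574.354 364.229 109.672  44.081  27.528   1.73 ]
60 None [ 0.83  0.54 -0.61  2.09 -0.08  0.14 -0.9 ] err 0.0
60 0.15 [ 0.87  0.55 -0.7   2.1  -0.52  0.15 -1.35] err 0.0
60 0.2 [ 0.94  0.59 -0.84  2.13 -1.01  0.2  -1.85] err 0.0
60 0.3 [ 1.02  0.65 -1.    2.15 -1.27  0.3  -2.11] err 0.0
40 None [ 0.81  0.57 -0.58  2.11 -0.09  0.09 -0.9 ] err 0.0
40 0.15 [ 0.89  0.6  -0.78  2.17 -1.3   0.15 -2.14] err 0.0
40 0.2 [ 0.94  0.62 -0.85  2.18 -1.41  0.2  -2.24] err 0.0
40 0.3 [ 1.01  0.68 -0.99  2.18 -1.49  0.3  -2.31] err 0.0
20 None [ 0.79  0.59 -0.56  2.13 -0.1   0.05 -0.9 ] err 0.0
20 0.15 [ 0.79  0.59 -0.55  2.13 -0.    0.05 -0.8 ] err 0.12
20 0.2 [ 0.79  0.59 -0.55  2.13 -0.    0.05 -0.8 ] err 0.17
20 0.3 [ 0.79  0.59 -0.55  2.13 -0.    0.05 -0.8 ] err 0.29
0 None [ 0.77  0.62 -0.53  2.15 -0.1  -0.   -0.9 ] err 0.0
0 0.15 [ 0.78  0.62 -0.54  2.14 -0.    0.01 -0.79] err 0.17
0 0.2 [ 0.78  0.62 -0.54  2.14 -0.    0.01 -0.79] err 0.23
0 0.3 [ 0.78  0.62 -0.54  2.14 -0.    0.01 -0.79] err 0.34
```

The model says joint 6 would run past its limit if I lowered at this 30° tilt. I'll stand the tool 15° steeper instead. The thick end then goes in first, touches the plank, and a light 20 N grip lets the pin pivot flat between the pads.

```bash
cat >> h.py <<'E'
def place2(up,pitch=15,dx=0):
    D=np.load("grasp.npz"); r,t=planar(np.load("fit.npy")[1]); Rp=(r*R.from_euler("y",pitch,degrees=True)).as_matrix()
    tp=t+r.apply(G+[dx,0,30+up])-Rp@G; Rt=Rp@D["R"].T; return Rt,tp-Rt@D["t"]
E
python3 - <<'E'
from h import *
rows(place2(50),4)
E
```

```text
n=4 slide [0.0275, 0.0036, 0.01] rot [0.0037, -0.1304, 0.0066] mm/row 8.9 target [ 559.3 -186.7  238.5] off [35.   3.7  2.9] tot rad [ 0.007 -0.261  0.013]
```

Call:
servo_tool:
  targets:
    - {"slide": [0.0275, 0.0035, 0.01], "rot": [0.004, -0.13, 0.0065], "fingers": 0.7}
    - {"slide": [0.0275, 0.0035, 0.01], "rot": [0.004, -0.13, 0.0065], "fingers": 0.7}
    - {"slide": [0.0275, 0.0035, 0.01], "rot": [0.004, -0.13, 0.0065], "fingers": 0.7}
    - {"slide": [0.0275, 0.0035, 0.01], "rot": [0.004, -0.13, 0.0065], "fingers": 0.7}
    - {"slide": [0, 0, 0], "rot": [0, 0, 0], "fingers": 0.7}

```text
clock: 8.43
tool_pos: [561.9, -185.1, 239.9]
tcp_rot: [-3.055, -0.348, -0.413]
ft_force: [1.2, 0.2, -0.1]
opening: 0.651
gripper_force: 47.6
```

```bash
cat > chk2.py <<'E'
from h import *
import sys
st=env.get_state(); c=env.camera("wrist"); Rp,tp=held(c,st,save_=False) or (None,None)
if tp is not None:
    r,t=planar(np.load("fit.npy")[1]); q=r.inv().apply(PINC@Rp.T+tp-t); e=(r.inv()*R.from_matrix(Rp)).as_rotvec()
    print("pin origin in holder",r.inv().apply(tp-t).round(1),"rot",e.round(3),"corner min/max",q.min(0).round(1),q.max(0).round(1))
rows(place2(*map(float,sys.argv[1:3])),int(sys.argv[3])); print(st["clock"],st["qpos"].round(2),st["tool_pos"].round(1),st["opening"],st["ft_force"].round(1))
save(c,"chk_%d"%(st["clock"]*100))
im=cv2.resize(c["img"][:,:,::-1],None,fx=1.5,fy=1.5); cv2.imwrite("pics/last.png",im)
E
python3 chk2.py 27 15 4
```

```text
0.75 35591 corr [-0.105  0.047 -0.034  0.    -0.     0.   ] pin in tool [  5.7   1.7 169.7] rel ideal [-0.002  0.006 -0.032]
pin origin in holder [ 0.4  1.  77.9] rot [-0.002  0.26   0.003] corner min/max [-72.2 -27.2  58.6] [ 78.6  29.3 104.9]
n=4 slide [-0.0054, 0.0005, 0.0186] rot [0.0002, -0.0018, 0.001] mm/row 5.8 target [ 559.3 -186.7  215.5] off [ -0.2  -0.4 -23.2] tot rad [ 0.    -0.004  0.002]
8.4333 [ 0.41  0.53 -0.19  1.93 -0.08  0.46 -1.02] [ 561.9 -185.1  239.9] 0.650913844673016 [ 1.2  0.2 -0.1]
```

View pics/last.png

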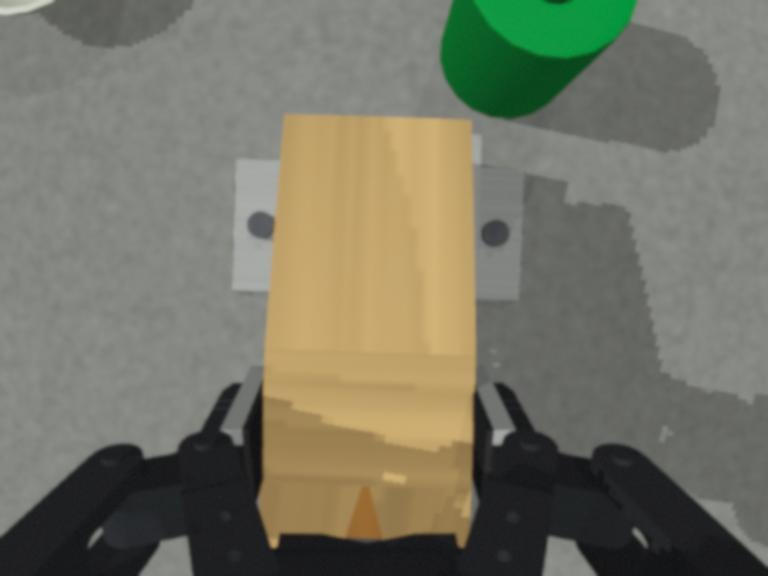

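The pin sits over the holder with its thick end at (378,115), inside the housing line, with the ears showing evenly at (260,225) and (495,233). I'll lower it until nearly touching.

Call:
servo_tool:
  targets:
    - {"slide": [-0.0054, 0.0005, 0.0186], "rot": [0, -0.002, 0.001], "fingers": 0.7}
    - {"slide": [-0.0054, 0.0005, 0.0186], "rot": [0, -0.002, 0.001], "fingers": 0.7}
    - {"slide": [-0.0054, 0.0005, 0.0186], "rot": [0, -0.002, 0.001], "fingers": 0.7}
    - {"slide": [-0.0054, 0.0005, 0.0186], "rot": [0, -0.002, 0.001], "fingers": 0.7}
    - {"slide": [0, 0, 0], "rot": [0, 0, 0], "fingers": 0.7}

```text
clock: 8.95
tool_pos: [557.6, -188.7, 213.1]
tcp_rot: [-3.056, -0.336, -0.402]
ft_force: [-0.1, 0.4, -1.0]
opening: 0.651
gripper_force: 47.5
```

Call:
servo_tool:
  grip_force: 20
  targets:
    - {"slide": [0, 0, 0], "rot": [0, 0, 0], "fingers": 0.7}
    - {"slide": [0, 0, 0], "rot": [0, 0, 0], "fingers": 0.7}

```text
clock: 9.12
tool_pos: [558.7, -188.5, 214.8]
tcp_rot: [-3.056, -0.337, -0.406]
ft_force: [0.0, 0.7, -0.6]
opening: 0.647
gripper_force: 47.6
```

```bash
python3 chk2.py 0 15 6
```

```text
0.9 35307 corr [-0.031 -0.138 -0.029  0.     0.     0.001] pin in tool [  5.7   1.9 169.7] rel ideal [-0.002  0.006 -0.031]
pin origin in holder [-4.1 -1.8 52.6] rot [ 0.001  0.265 -0.002] corner min/max [-76.5 -30.   32.9] [74.2 26.3 79.9]
n=6 slide [-0.0035, -0.0007, 0.0144] rot [0.0002, 0.0007, -0.001] mm/row 4.5 target [ 559.3 -186.7  188.5] off [  0.5   1.7 -26.7] tot rad [ 0.001  0.002 -0.003]
9.1167 [ 0.42  0.56 -0.19  1.94 -0.08  0.41 -1.02] [ 558.7 -188.5  214.8] 0.6471820205616325 [ 0.   0.7 -0.6]
```

Call:
servo_tool:
  grip_force: 20
  targets:
    - {"slide": [0.003, -0.005, 0.001], "rot": [0, 0, 0], "fingers": 0.7}
    - {"slide": [0, 0, 0], "rot": [0, 0, 0], "fingers": 0.7}
    - {"slide": [0, 0, 0], "rot": [0, 0, 0], "fingers": 0.7}

```text
clock: 9.47
tool_pos: [559.5, -186.3, 215.1]
tcp_rot: [-3.056, -0.339, -0.407]
ft_force: [-0.1, 0.0, -0.3]
opening: 0.647
gripper_force: 47.6
```

```bash
python3 chk2.py 0 15 7
```

```text
0.77 35319 corr [-0.01  -0.04  -0.042 -0.     0.     0.001] pin in tool [  5.7   1.8 169.7] rel ideal [-0.002  0.006 -0.031]
pin origin in holder [-2.8  0.2 52.8] rot [ 0.001  0.264 -0.001] corner min/max [-75.2 -27.9  33.2] [75.4 28.3 80.2]
n=7 slide [-0.0034, 0.0002, 0.0122] rot [0.0001, 0.0007, -0.0008] mm/row 3.8 target [ 559.3 -186.7  188.5] off [ -0.1  -0.2 -26.5] tot rad [ 0.     0.002 -0.003]
9.4667 [ 0.41  0.56 -0.19  1.94 -0.08  0.41 -1.02] [ 559.5 -186.3  215.1] 0.6467245744496158 [-0.1  0.  -0.3]
```

Call:
servo_tool:
  grip_force: 20
  targets:
    - {"slide": [-0.0034, 0, 0.0122], "rot": [0, 0, 0], "fingers": 0.7}
    - {"slide": [-0.0034, 0, 0.0122], "rot": [0, 0, 0], "fingers": 0.7}
    - {"slide": [0, 0, 0], "rot": [0, 0, 0], "fingers": 0.7}

```text
clock: 9.82
tool_pos: [559.5, -187.0, 207.0]
tcp_rot: [-3.057, -0.337, -0.408]
ft_force: [-0.4, -1.2, 3.5]
opening: 0.647
gripper_force: 36.8
```

```bash
python3 chk2.py 0 15 5
```

```text
0.63 36637 corr [ 0.652  0.405  0.806 -0.001 -0.059  0.02 ] pin in tool [  6.7   1.5 169.1] rel ideal [-0.004 -0.053 -0.012]
pin origin in holder [-2.1 -0.3 45.6] rot [0.002 0.204 0.016] corner min/max [-75.9 -29.5  30.3] [76.3 29.  68.8]
n=5 slide [-0.0034, -0.0, 0.0121] rot [0.0004, 0.0007, -0.0013] mm/row 3.8 target [ 559.3 -186.7  188.5] off [ -0.2   0.2 -18.9] tot rad [ 0.001  0.002 -0.003]
9.8167 [ 0.41  0.58 -0.19  1.95 -0.08  0.39 -1.02] [ 559.5 -187.   207. ] 0.6468749286425937 [-0.4 -1.2  3.5]
```

Call:
servo_tool:
  targets:
    - {"slide": [-0.0034, 0, 0.0121], "rot": [0, 0, 0], "fingers": 0.7}
    - {"slide": [-0.0034, 0, 0.0121], "rot": [0, 0, 0], "fingers": 0.7}
    - {"slide": [-0.0034, 0, 0.0121], "rot": [0, 0, 0], "fingers": 0.7}
    - {"slide": [0, 0, 0], "rot": [0, 0, 0], "fingers": 0.7}

```text
clock: 10.25
tool_pos: [558.6, -187.1, 195.3]
tcp_rot: [-3.057, -0.337, -0.405]
ft_force: [-2.5, -3.4, 3.3]
opening: 0.653
gripper_force: 36.5
```

```bash
python3 chk2.py 0 15 2
```

```text
0.57 39177 corr [ 2.024e+00  7.880e-01  2.793e+00  1.000e-03 -1.950e-01  2.700e-02] pin in tool [  8.6   1.4 167.5] rel ideal [-0.004 -0.189 -0.005]
pin origin in holder [-1.8  0.  35.8] rot [0.005 0.071 0.023] corner min/max [-77.2 -29.7  30.4] [75.2 29.7 57.6]
n=2 slide [-0.002, -0.0002, 0.0119] rot [0.0008, 0.0036, -0.0039] mm/row 3.6 target [ 559.3 -186.7  188.5] off [ 0.6  0.4 -7.2] tot rad [ 0.001  0.004 -0.004]
10.25 [ 0.41  0.59 -0.19  1.96 -0.07  0.37 -1.02] [ 558.6 -187.1  195.3] 0.6529864134651895 [-2.5 -3.4  3.3]
```

Call:
servo_tool:
  targets:
    - {"slide": [0.002, 0, 0.008], "rot": [0, 0, 0.02], "fingers": 0.7}
    - {"slide": [0.002, 0, 0.0075], "rot": [0, 0, 0.02], "fingers": 0.7}
    - {"slide": [0, 0, 0], "rot": [0, 0, 0], "fingers": 0.7}

```text
clock: 10.6
tool_pos: [561.7, -185.4, 191.6]
tcp_rot: [-3.057, -0.307, -0.405]
ft_force: [-1.8, -1.0, 4.1]
opening: 0.65
gripper_force: 36.4
```

```bash
python3 chk2.py 0 15 2
```

```text
0.62 39778 corr [ 2.604  0.985  3.443  0.    -0.236  0.032] pin in tool [  9.3   1.2 167.1] rel ideal [-0.006 -0.23   0.   ]
pin origin in holder [ 2.3  1.2 32.8] rot [0.011 0.028 0.009] corner min/max [-72.9 -27.6  30.4] [78.2 29.9 55. ]
n=2 slide [-0.0055, 0.0013, 0.0041] rot [0.0, 0.0023, -0.0224] mm/row 2.1 target [ 559.3 -186.7  188.5] off [-2.3 -1.3 -3.3] tot rad [ 0.     0.002 -0.022]
10.6 [ 0.4   0.6  -0.18  1.95 -0.08  0.36 -1.03] [ 561.7 -185.4  191.6] 0.6503213554626228 [-1.8 -1.   4.1]
```

Call:
servo_tool:
  targets:
    - {"slide": [-0.004, 0.002, 0.0025], "rot": [0, 0, 0], "fingers": 0.7}
    - {"slide": [-0.0035, 0.0015, 0.0025], "rot": [0, 0, 0.005], "fingers": 0.7}
    - {"slide": [0, 0, 0], "rot": [0, 0, 0], "fingers": 0.7}

```text
clock: 10.95
tool_pos: [560.6, -186.6, 190.0]
tcp_rot: [-3.056, -0.305, -0.408]
ft_force: [2.0, 2.1, 3.9]
opening: 0.648
gripper_force: 36.2
```

```bash
python3 chk2.py 0 15 2
```

```text
0.6 40501 corr [ 2.439  1.062  3.653 -0.    -0.253  0.033] pin in tool [  9.2   1.1 166.8] rel ideal [-0.006 -0.247  0.001]
pin origin in holder [ 1.1  0.2 31.5] rot [0.01 0.01 0.01] corner min/max [-74.2 -28.6  30.5] [76.6 28.9 53.7]
n=2 slide [-0.0025, -0.0005, 0.002] rot [0.0003, 0.0013, -0.0246] mm/row 1.0 target [ 559.3 -186.7  188.5] off [-1.1  0.1 -1.5] tot rad [ 0.     0.001 -0.025]
10.95 [ 0.41  0.6  -0.19  1.96 -0.08  0.36 -1.03] [ 560.6 -186.6  190. ] 0.6479583380366051 [2.  2.1 3.9]
```

Call:
servo_tool:
  targets:
    - {"slide": [-0.003, 0, 0.0025], "rot": [0, 0, 0.01], "fingers": 0.7}
    - {"slide": [0, 0, 0], "rot": [0, 0, 0], "fingers": 0.7}
    - {"slide": [0, 0, 0], "rot": [0, 0, 0], "fingers": 0.7}

```text
clock: 11.3
tool_pos: [559.6, -187.2, 189.0]
tcp_rot: [-3.057, -0.296, -0.406]
ft_force: [3.2, 2.1, 4.5]
opening: 0.645
gripper_force: 36.3
```

```bash
python3 chk2.py 0 15 2
```

```text
0.87 40630 corr [ 2.721  1.008  3.879 -0.    -0.265  0.034] pin in tool [  9.5   1.2 166.7] rel ideal [-0.007 -0.259  0.002]
pin origin in holder [ 0.1 -0.4 30.7] rot [ 0.011 -0.002  0.004] corner min/max [-75.  -28.8  30.3] [75.3 27.9 53.2]
n=2 slide [-0.0004, -0.0011, 0.0009] rot [0.0007, 0.0017, -0.0302] mm/row 0.4 target [ 559.3 -186.7  188.5] off [-0.2  0.6 -0.5] tot rad [ 0.001  0.002 -0.03 ]
11.3 [ 0.41  0.61 -0.18  1.96 -0.08  0.36 -1.03] [ 559.6 -187.2  189. ] 0.6447015870855497 [3.2 2.1 4.5]
```

The pin now lies at (0.1, -0.4, 30.7) mm in the holder frame and flat, so I'll open slowly.

Call:
servo_tool:
  targets:
    - {"slide": [0, 0, 0], "rot": [0, 0, 0], "fingers": 0.33}
    - {"slide": [0, 0, 0], "rot": [0, 0, 0], "fingers": 0.3}
    - {"slide": [0, 0, 0], "rot": [0, 0, 0], "fingers": 0.25}
    - {"slide": [0, 0, 0], "rot": [0, 0, 0], "fingers": 0.15}
    - {"slide": [0, 0, 0], "rot": [0, 0, 0], "fingers": 0.1}

```text
clock: 11.82
tool_pos: [558.7, -187.6, 188.4]
tcp_rot: [-3.057, -0.295, -0.403]
ft_force: [0.3, -0.4, 0.0]
opening: 0.899
gripper_force: 0.0
```

Call:
servo_tool:
  targets:
    - {"slide": [0, 0, 0], "rot": [0, 0, 0], "fingers": 0.1}
    - {"slide": [0, 0, -0.03], "rot": [0, 0, 0], "fingers": 0.1}
    - {"slide": [0, 0, -0.05], "rot": [0, 0, 0], "fingers": 0.1}
    - {"slide": [0, 0, -0.08], "rot": [0, 0, 0], "fingers": 0.1}
    - {"slide": [0, 0, -0.1], "rot": [0, 0, 0], "fingers": 0.1}

```text
clock: 12.23
tool_pos: [538.7, -192.3, 264.0]
tcp_rot: [-3.056, -0.296, -0.401]
ft_force: [0.4, 0.6, -0.3]
opening: 0.895
gripper_force: 0.0
```

Call:
servo_tool:
  targets:
    - {"slide": [0, 0, -0.1], "rot": [0, 0, 0], "fingers": 0.1}
    - {"slide": [0, 0, -0.1], "rot": [0, 0, 0], "fingers": 0.1}
    - {"slide": [0, 0, -0.05], "rot": [0, 0, 0], "fingers": 0.1}
    - {"slide": [0, 0, 0], "rot": [0, 0, 0], "fingers": 0.1}
    - {"slide": [0, 0, 0], "rot": [0, 0, 0], "fingers": 0.1}

```text
clock: 12.65
tool_pos: [520.3, -197.9, 337.8]
tcp_rot: [-3.058, -0.296, -0.408]
ft_force: [-0.1, 0.8, -0.2]
opening: 0.903
gripper_force: 0.0
```

Run:
```python
from h import *
st=env.get_state(); c=env.camera("wrist"); f=np.load("fit.npy")[1]; r,t=planar(f); Rp,tn=pin_in_holder(f)
for k in env.trace(c,"pin"):
    Q,_=pts(c,cv2.erode(k["mask"].astype(np.uint8),np.ones((3,3)))>0)
    if len(Q) and np.linalg.norm(np.median(Q,0)-tn)<70:
        s=least_squares(lambda v:pinsdf((Q-tn-v[:3])@Rp@R.from_rotvec(v[3:]).as_matrix()),np.zeros(6),loss="soft_l1",f_scale=2).x
        print(len(Q),"offset in holder",(Rp.T@s[:3]).round(1),"rot",s[3:].round(3))
print(st["clock"],st["tool_pos"].round(1),st["opening"],st["ft_force"].round(1))
cv2.imwrite("pics/fin.png",cv2.resize(c["img"][:,:,::-1],None,fx=1.5,fy=1.5))
```

```text
10521 offset in holder [ 0.9 -0.5  0.5] rot [-0.    -0.001  0.003]
12.65 [ 520.3 -197.9  337.8] 0.9027361018529596 [-0.1  0.8 -0.2]
```

View pics/fin.png

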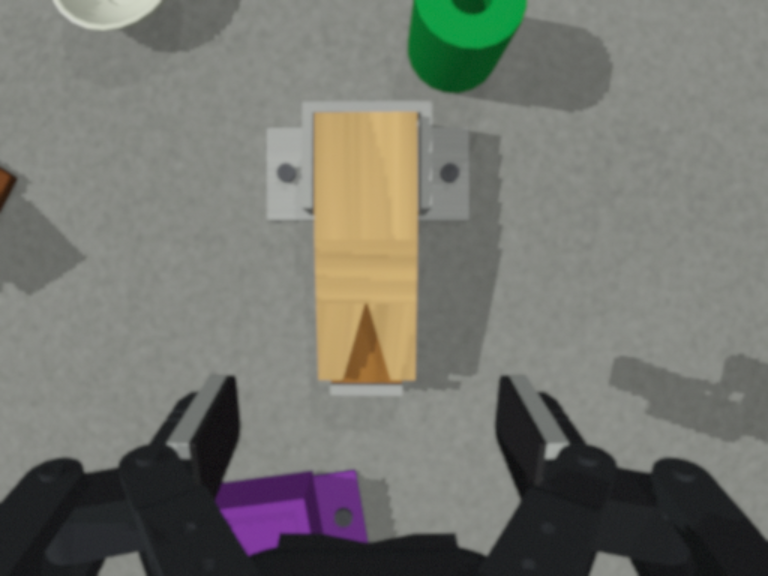

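The pin lies flat between the housing (365,110) and the lip (365,390), notched end at the lip and sloping side up. The gripper is clear of it, so I'll hand the job in.

```bash
python3 -c "
from plant import env
print(env.close_job())"
```

```text
the job is handed in; nothing more can be done
None
```

The pin is out of the rack and lying flat in the steel-ended holder, sloping side up with its thick end in the housing and notched end at the lip, within about 1 mm of the seat; it is released, the gripper is clear, the dish, wax tube and hammer were not touched, and the job was handed in at about 13 s.

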